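Set the dividing table to its index line and lock it

TASK

Before the next stone seat is drilled, set the dividing table on the bench: push its upright handle round until the index line on the dial lines up with the line on top of the plunger block, and only then push the plunger's knob all the way in, so that it locks the dial in that notch and in no other. Do it all by pushing gently with the fingertips: take neither the handle nor the knob between the fingers, do not shove or lift the table, and leave the things around it where they are.

Things in the scene. Friction and masses are not known exactly. Their poses are not given: they have to be found in the camera images.
- dividing_table: Dividing (indexing) table loose on rubber feet, about 4 kg; may slide if pushed with over 20 N. Origin on the dial's axis at bench level, z up. Grey base 174 mm across, bolting ears at its own +x and -x (to 103 mm from the axis); fixed scale ring to 172 mm across, top 30 mm high, a line every 10 degrees; steel plunger block (26 mm wide, 70 to 96 mm from the axis, 39 mm high) at its own -y.
- dial (a joint): Angle of the dial, rad, growing counter-clockwise from above; starts 0.7 to 5.58. At 0 and at 6.283 (same place) the index line points at the block's line. Turns both ways, about 2 N at the handle, stays where left. Steel wheel 132 mm across with twelve V notches, one every 30 degrees, one of them right beyond the index line. The plunger enters a notch if the dial is within about 5 degrees, and centres it.
- index_line (a point): Outer end of the index line, the single dark line 2.8 mm wide that runs radially over the dial's pale face, from 24 to 48.5 mm from the axis, 36.5 mm above the bench. This point lies 48.5 mm from the axis.
- target_line (a point): Inner end of the dark line, 2.6 mm wide, engraved radially along the top of the plunger block; this point lies 71.5 mm from the dial's axis, on the table's own -y side, 39 mm above the bench.
- handle (a point): Upright black handle on the dial, opposite the index line, 38 mm from the axis: round peg 15 mm across, standing from 39 to 77 mm above the bench. The point is on its axis, 58 mm above the bench. The dial's face round it is 36.5 mm high; the brass work and nut in the dial's middle (37 mm across) reach 51 mm high.
- plunger (a joint): How far the locking plunger is pushed in towards the dial's axis, m: 0 drawn out (the start), 0.016 all the way home in a notch (rigid stop). About 2 N of friction, no spring, stays where left. Against a tooth of the dial it stops at about 0.002 to 0.004.
- plunger_face (a point): Centre of the outer flat face of the plunger's knurled round knob (22 mm across, 14 mm long, axis level, 28 mm above the bench). Pushing it straight towards the dial's axis (the table's own +y) drives the plunger in. 126 mm from the axis when drawn out, 110 mm when home; moves with the plunger.
- plunger_knob (a point): Centre of the same knob, 7 mm nearer the axis than its outer face.
- flux_pot: Bystander, loose: small round stone pot with a lid, 53 mm across, 32 mm high, near the table's own +y side. Origin under its centre.
- stone_box: Bystander, loose: small white box with a clear lid, 44 x 42 x 22 mm, near the plunger on the table's own -x -y side. Origin under its centre.
- brass_tin: Bystander, loose: round brass tin, 62 mm across, 23 mm high, to the left of the table. Origin under its centre.
- tweezers: Bystander, loose: steel tweezers lying flat, 9 x 105 x 5 mm, left of the table. Origin under their centre.

How it is judged:
On the way:
1. the index line stands at the block's line (within about 6 degrees) while the plunger is still out (x of index_line in the frame of dividing_table between -0.005 and 0.005 m and y of index_line in the frame of dividing_table below 0 m and value of joint plunger below 0.006 m), for 0.2 s.
At the end, for the whole second after the job is handed in: The plunger is home (pushed in more than 13.5 of its 16 mm) in the notch at the index line, the index line within 4 degrees of the block's line; the table is at rest within 20 mm of where it stood (x of index_line in the frame of dividing_table between -0.0034 and 0.0034 m and y of index_line in the frame of dividing_table below 0 m and value of joint plunger above 0.0135 m and linear speed of dividing_table below 0.01 m/s and distance of dividing_table from where it was at the start of the episode below 0.02 m); the robot touches nothing.
It fails at once if the plunger is pushed into another notch (value of joint plunger above 0.009 m and not (x of index_line in the frame of dividing_table between -0.012 and 0.012 m and y of index_line in the frame of dividing_table below 0 m)).
It fails at once if the handle or the plunger's knob is taken between the fingers ((horizontal distance between the grasp point and handle below 0.009 m and height (world z) of the grasp point below 0.082 m) or (horizontal distance between the grasp point and plunger_knob below 0.008 m and height (world z) of the grasp point below 0.045 m)).
It fails at once if the table is lifted, tipped or shoved more than 20 mm (height (world z) of dividing_table above 0.006 m or angle between dividing_table's own z axis and vertical above 0.06 rad or distance of dividing_table from where it was at the start of the episode above 0.02 m).
It fails at once if the handle and dial are pushed harder than 30 N (contact force between the fingers and dial above 30 N).
It fails at once if a bystander is moved more than 15 mm (distance of any of flux_pot, stone_box, brass_tin, tweezers from where it was at the start of the episode above 0.015 m).
It also fails if it takes over 54 s, if anything falls off the work surface, if the arm or the gripper's body presses on something with over 40 N, if the wrist force passes 120 N, or if a joint passes its speed limit or range.

ROBOT

A 6-joint arm with a two-finger parallel gripper is mounted at the origin on a cart in front of the work surface, level with it; the furniture and walls round the work are solid. World frame = base frame: x ahead of the robot, y to its left, z up, the work surface at z = 0. Lengths are in m, angles in rad, forces in N, time in s.
With the tool pointing down it reaches from about 0.25 to 0.775 m from the base axis. Payload 8.9 kg.
Tool frame: the origin (TCP) lies between the finger pads; the fingertips stand 17 mm ahead of it and the grasp point (between the pads) lies 2 mm behind it; x points along the fingers, y is the direction in which the jaws open and shut, and the axes are right-handed (so a half turn about x gives the same grasp; the last joint's range is limited). The gripper opens to 85 mm and grips with 20 to 120 N. Pads are 22 mm wide; open, the fingers measure 114 mm over their backs; the gripper's body (76 mm by 85 mm) begins 54 mm behind the grasp point. The pads swing forward as they close: fully open they stand 13 mm farther back than shut.
Start: joints at [1.14, 0.291, -0.153, 1.127, 0, 1.431], TCP at [0.151, 0.503, 0.215] pointing down, gripper open.
Joint ranges: [-2.52, 2.52], [-0.91, 1.74], [-1.3, 1.37], [-1.96, 2.02], [-1.52, 1.47], [-3.14, 3.14]. Speed limits (rad/s): [2.22, 2.22, 2.79, 3.14, 3.14, 3.14].

INTERFACE

Orientations are given as [roll, pitch, yaw] about the fixed x, y, z axes, in that order (R = Rz(yaw) Ry(pitch) Rx(roll)).
In Python, from cell import bot gives the robot as it stands.
- The arm moves only by the tool send_rows, never from a script. Its argument "rows" is a list that holds one entry, the list of rows, each a list of 6 numbers: the shift along the tool's x, y, z in cm, then the turn, a rotation vector about the tool's x, y, z in rad. A call has 1 to 12 rows; each row shifts and turns the commanded pose from where the row before left it, along the tool's axes as they then stand; what a row does not reach is not made up. A row lasts 1/12 s, in which the tool goes at most 41.7 mm and 7.16 degrees, less where a joint would pass 70% of its speed; a pose out of reach is approached as far as the arm can. A call is refused whole if a number of a shift passes 4.17 or a number of a turn 0.125, either way. A call with a gripper value outside its range is refused whole. "grip" is the gripper command: -1 is fully open, 1 is shut, values between are in proportion, set as the call begins (left out, the last holds). The fingers move at their own pace and stop on an object; "squeeze" is the grip in N (left out, the last holds). Time passes only in rows, so rows that do not move let the fingers close. It gives the time, the measured TCP pose, the force and the opening at its end, in the units of the state.
- bot.get_state(): the state, without advancing time (a new reading comes with each control period).
- bot.snapshot(name): name is "side" or "top" or "wrist"; returns a dict with "img" (384x512x3 uint8, red, green, blue), "range_z" (384x512 float32, m along the optical axis (not along the pixel's ray), 0 where there is no reading), "K" (3x3 intrinsics, pixels), "T" (4x4, takes a point from camera to world coordinates). Camera axes: x right, y up, looking along -z (the intrinsics and any distortion apply to the point x, -y, -z); pixel columns grow to the right and rows downward; lengths in m; the calibration is good to about 2 mm. A picture is of the moment at which its call begins.
- bot.hand_in(): hands the job in, once; it reports no verdict.
The state is a dict: "time": time; "q": joint angles; "dq": joint speeds; "effort": joint torques, N m; "ee_pos": TCP position; "orientation": TCP orientation; "contact_force": force on the tool from outside, world axes, zero at the start; "ft_torque": the same for the moment, N m; "grip_width": opening from 0.0 (shut) to 1.0 (fully open).
Only numpy, scipy, OpenCV 4.12 (cv2) and the standard library are available. Lean on these libraries where they do the work, as an engineer would, in place of code of your own. Each camera call takes 0.05 s, during which the arm holds its last target.

## Working session

There is one attempt and no reset: what is moved stays moved. The work goes in short steps, Python scripts to look and compute and a tool call to move; the robot and the scene stay as the last step left them, time stands still between calls to the robot, and variables do not carry over. Pictures are saved under pics/ and viewed, and the job is handed in when it is done.

Besides the shell and the picture viewer there is one more tool, called after "Emit:" as a command line: name --argument value ..., lists and objects as JSON in quotes. send_rows: Moves the arm, as the interface text tells. Its arguments: {"type":"object","properties":{"rows":{"type":"array","items":{"type":"array","items":{"type":"array","items":{"type":"number"}}}},"grip":{"type":"number"},"squeeze":{"type":"number"}},"required":["rows"]}

```bash
mkdir -p pics; ls; python3 - <<'E'
from cell import bot
import cv2,numpy as np
print(bot.get_state())
for n in ["top","side","wrist"]:
    s=bot.snapshot(n); cv2.imwrite(f"pics/{n}0.png",s["img"][:,:,::-1]); np.savez(f"pics/{n}0.npz",**s); print(n,s["K"],s["T"])
E
```

```text
pics
{'time': 0.0, 'q': array([ 1.13968277e+00,  2.91260854e-01, -1.54134920e-01,  1.12668900e+00,
        4.20655532e-06,  1.43148439e+00]), 'dq': array([-0.00099872,  0.00018598, -0.00098787, -0.00161957,  0.00103973,
        0.00041571]), 'effort': array([ 2.03108946e-03, -5.37133312e+01,  3.31375301e+01,  1.53949071e-02,
        3.81955715e-05,  3.91673893e-06]), 'ee_pos': array([0.15083851, 0.50238583, 0.2142392 ]), 'orientation': array([-1.71337307,  1.56950787, -2.0051747 ]), 'contact_force': array([-0.41004971,  0.55503398, -0.71908414]), 'ft_torque': array([-0.02320658,  0.01334363, -0.04790884]), 'grip_width': 0.9999851149382756}
top [[484.76114405   0.         249.97001161]
 [  0.         484.76114405 182.34330389]
 [  0.           0.           1.        ]] [[ 1.47317130e-02  9.89885530e-01 -1.41101433e-01  3.21704864e-01]
 [-9.99887104e-01  1.50018662e-02  8.51022227e-04  8.61977741e-02]
 [ 2.95919941e-03  1.41072966e-01  9.89994778e-01  1.08012156e+00]
 [ 0.00000000e+00  0.00000000e+00  0.00000000e+00  1.00000000e+00]]
side [[372.48550888   0.         260.07771847]
 [  0.         372.48550888 188.46542846]
 [  0.           0.           1.        ]] [[ 0.92162923  0.26046774 -0.28767364  0.21883643]
 [-0.38799606  0.63308873 -0.66981917 -0.46460097]
 [ 0.00765665  0.72894116  0.68453353  0.62791674]
 [ 0.          0.          0.          1.        ]]
wrist [[343.31693413   0.         255.90603865]
 [  0.         343.31693413 189.85122271]
 [  0.           0.           1.        ]] [[ 0.28876756 -0.91719682 -0.27452375  0.08015142]
 [ 0.95739789  0.27616018  0.08440874  0.52335507]
 [-0.0016069  -0.28720297  0.9578684   0.37374683]
 [ 0.          0.          0.          1.        ]]
```

View pics/top0.png

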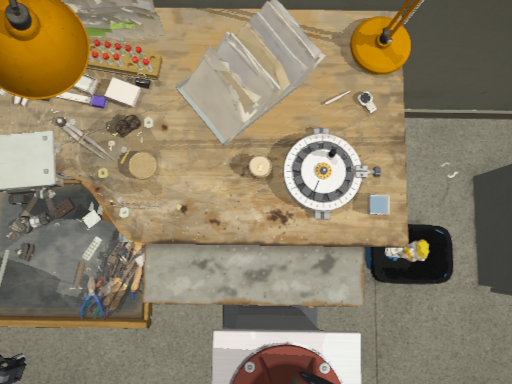

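View pics/side0.png

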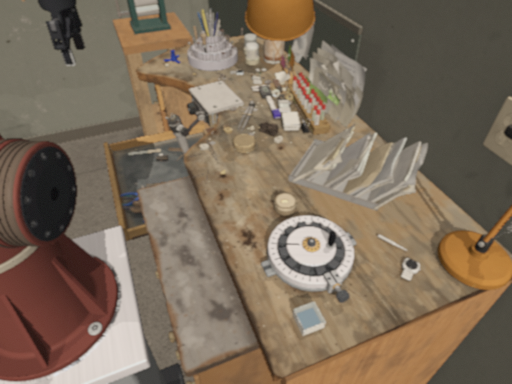

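View pics/wrist0.png

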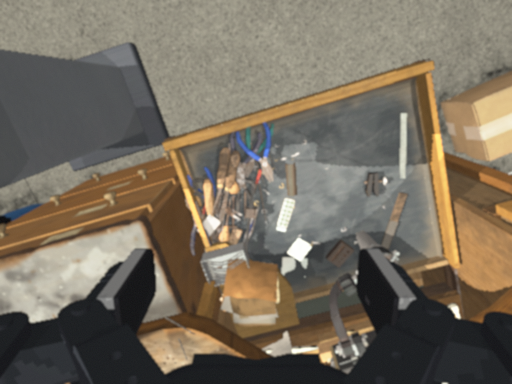

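```bash
cat > h.py <<'E'
from cell import bot
import cv2,numpy as np
def load(n): return dict(np.load(n))
def pix2plane(s,u,v,z):
    K,T=s["K"],s["T"]
    d=np.array([(u-K[0,2])/K[0,0],-(v-K[1,2])/K[1,1],-1.])
    d=T[:3,:3]@d; o=T[:3,3]
    return o+d*(z-o[2])/d[2]
def proj(s,p):
    K,T=s["K"],s["T"]; c=T[:3,:3].T@(np.array(p)-T[:3,3])
    return K[0,0]*c[0]/-c[2]+K[0,2], K[1,1]*-c[1]/-c[2]+K[1,2]
def crop(s,name,u0,v0,u1,v1,k):
    im=s["img"][v0:v1,u0:u1,::-1]
    cv2.imwrite(name,cv2.resize(im,None,fx=k,fy=k,interpolation=cv2.INTER_CUBIC))
E
python3 - <<'E'
from h import *
crop(load("pics/top0.npz"),"pics/topc.png",270,120,400,220,6)
crop(load("pics/side0.npz"),"pics/sidec.png",250,185,370,345,3)
crop(load("pics/side0.npz"),"pics/sidec.png",250,200,370,310,5)
E
```

```text
(no output)
```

View pics/topc.png

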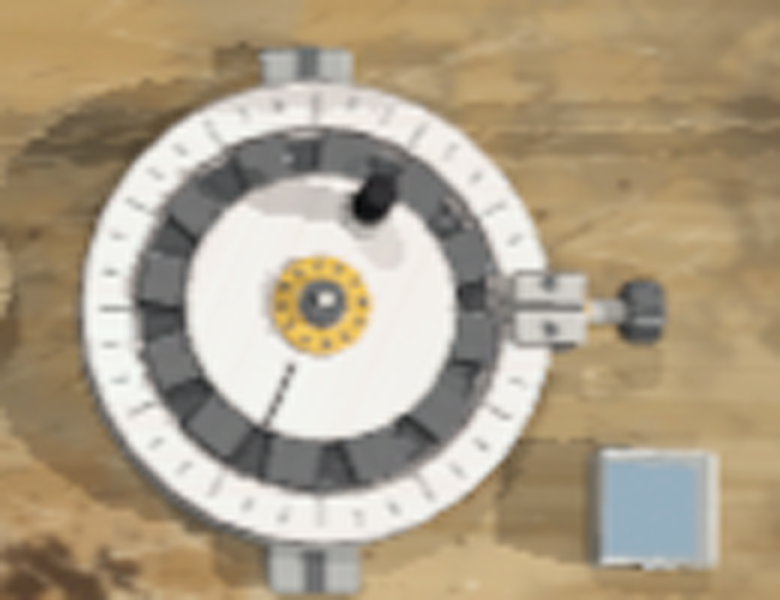

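View pics/sidec.png

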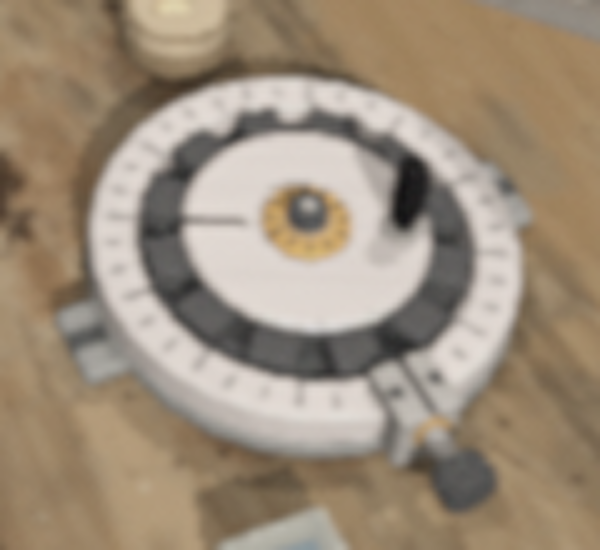

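```bash
python3 - <<'E'
from h import *
s=load("pics/top0.npz")
crop(s,"pics/topd.png",345,155,390,190,16)
f=lambda x,y,z: pix2plane(s,270+(x+.5)/6-.5,120+(y+.5)/6-.5,z)
c=f(321,306,.0365);print("c",c)
# fit: scale ring top outer
print(f(83,306,.03),f(550,306,.03),f(321,82,.03),f(321,545,.03))
i0=f(292,366,.0365);i1=f(264,430,.0365);print("idx",i0,i1,np.degrees(np.arctan2(*(i1-c)[1::-1])),np.linalg.norm(i1-c))
print("knob",f(645,310,.028),"ears",f(308,65,.02),f(315,570,.02))
print("handle top",f(382,184,.077),"box",f(655,505,.02))
print('pot', pix2plane(s,260,166,.03))
E
```

```text
c [ 0.49879861 -0.07391675  0.0365    ]
[0.49857449 0.01223182 0.03      ] [ 0.50117915 -0.15880478  0.03      ] [ 0.58397338 -0.07546477  0.03      ] [ 0.41221904 -0.07433956  0.03      ]
idx [ 0.47657086 -0.06324808  0.0365    ] [ 0.45302246 -0.05299892  0.0365    ] 155.4415458834499 0.05032903512072576
knob [ 0.50056401 -0.19411804  0.028     ] ears [ 0.59291404 -0.07218276  0.02      ] [ 0.40390776 -0.07361846  0.02      ]
handle top [ 0.5357748  -0.08945973  0.077     ] box [ 0.42958985 -0.19830098  0.02      ]
pot [0.50800592 0.06377773 0.03      ]
```

View pics/topd.png

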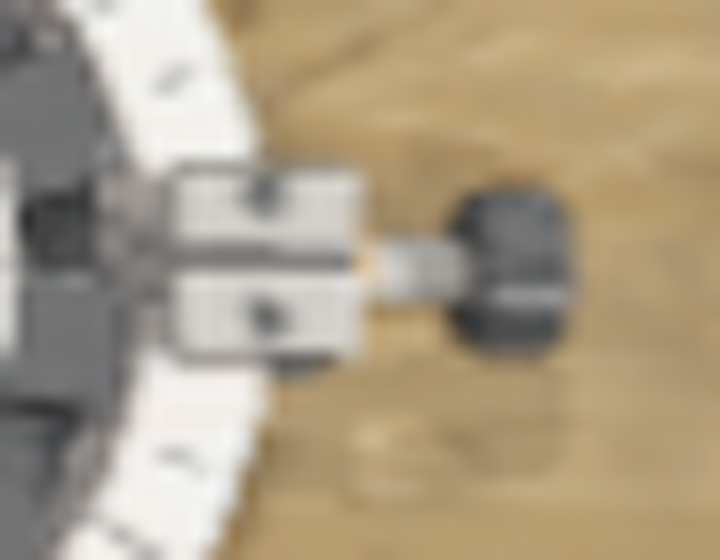

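```bash
cat >> h.py <<'E'
from scipy.spatial.transform import Rotation as Ro
def toolR(st=None):
    st=st or bot.get_state(); return Ro.from_euler('xyz',st["orientation"]).as_matrix()
def move(p,yaw,st=None,rows=None):
    """shift in tool axes (cm) for target TCP p, then turn about tool axes so x down, tool y at 'yaw' deg world"""
    st=st or bot.get_state();R=toolR(st)
    y=np.array([np.cos(np.radians(yaw)),np.sin(np.radians(yaw)),0]);x=np.array([0,0,-1.]);Rt=np.c_[x,y,np.cross(x,y)]
    sh=R.T@(np.array(p)-st["ee_pos"])*100; w=Ro.from_matrix(R.T@Rt).as_rotvec()
    print("shift cm",sh.round(3),"turn",w.round(4),"rows",np.abs(sh).max()/4.17,np.linalg.norm(w)/.125)
E
python3 - <<'E'
from h import *
R=toolR();print(R.round(3)); print(np.degrees(np.arctan2(R[1,1],R[0,1])))
s=load("pics/top0.npz")
g=lambda x,y,z: pix2plane(s,345+(x+.5)/16-.5,155+(y+.5)/16-.5,z)
print(g(175,252,.039),g(350,261,.039),g(515,268,.028),g(570,268,.028))
E
```

```text
[[-0.     0.288  0.958]
 [-0.001  0.958 -0.288]
 [-1.    -0.001 -0.   ]]
73.28169874140637
[ 0.50011638 -0.14411479  0.039     ] [ 0.49923691 -0.16793335  0.039     ] [ 0.50048204 -0.19331343  0.028     ] [ 0.50059732 -0.20088532  0.028     ]
```

```bash
python3 - <<'E'
from h import *
move([0.518,-0.122,0.18],65.4)
E
```

```text
shift cm [  3.478 -49.246  53.125] turn [ 1.376e-01 -1.000e-04  1.000e-03] rows 12.739839533215115 1.100520523835212
```

Emit:
send_rows --rows '[[[0.14,-2.05,2.21,0,0,0],[0.14,-2.05,2.21,0,0,0],[0.14,-2.05,2.21,0,0,0],[0.14,-2.05,2.21,0,0,0],[0.14,-2.05,2.21,0,0,0],[0.14,-2.05,2.21,0,0,0],[0.14,-2.05,2.21,0,0,0],[0.14,-2.05,2.21,0,0,0],[0.14,-2.05,2.21,0,0,0],[0.14,-2.05,2.21,0,0,0],[0.14,-2.05,2.21,0,0,0],[0.14,-2.05,2.21,0,0,0]]]' --grip 1 --squeeze 30

```text
time: 1.15
ee_pos: [0.3346, 0.1895, 0.1979]
orientation: [0.968, 1.571, 0.677]
contact_force: [-0.6, 0.4, 0.1]
grip_width: 0.003
```

Emit:
send_rows --rows '[[[0.14,-2.05,2.21,0,0,0],[0.14,-2.05,2.21,0,0,0],[0.14,-2.05,2.21,0,0,0],[0.14,-2.05,2.21,0,0,0],[0.14,-2.05,2.21,0,0,0],[0.14,-2.05,2.21,0,0,0],[0.14,-2.05,2.21,0,0,0],[0.14,-2.05,2.21,0,0,0],[0.14,-2.05,2.21,0,0,0],[0.14,-2.05,2.21,0,0,0],[0,0,0,0.07,0,0],[0,0,0,0.067,0,0]]]'

```text
time: 2.15
ee_pos: [0.4873, -0.0705, 0.1834]
orientation: [-2.896, 1.57, 2.953]
contact_force: [-0.9, -0.6, 0.1]
grip_width: -0.001
```

```bash
python3 - <<'E'
from h import *
st=bot.get_state();print(st)
for n in ["top","side","wrist"]:
    s=bot.snapshot(n); np.savez(f"pics/{n}1.npz",**s);cv2.imwrite(f"pics/{n}1.png",s["img"][:,:,::-1])
move([0.518,-0.122,0.15],65.4)
E
```

```text
{'time': 2.15, 'q': array([-2.92245889e-01,  2.50895397e-01, -2.93398584e-01,  1.02725928e+00,
       -7.89549347e-05,  1.42012615e-01]), 'dq': array([ 0.02426528, -0.01835943, -0.02302123,  0.00787276,  0.00410998,
        0.81705108]), 'effort': array([ -1.72418408, -48.64652395,  33.19574833,  -0.43511376,
        -0.14800762,  -1.70017853]), 'ee_pos': array([ 0.48734239, -0.07052218,  0.18340254]), 'orientation': array([-2.89564671,  1.57003529,  2.95328012]), 'contact_force': array([-0.85539924, -0.57462607,  0.11417536]), 'ft_torque': array([ 0.05235283, -0.01206198,  0.01217323]), 'grip_width': -0.0008983451378397724}
shift cm [ 3.371 -3.52   5.047] turn [ 0.0019 -0.0007  0.0001] rows 1.2103637242485534 0.016394256451862422
```

View pics/wrist1.png

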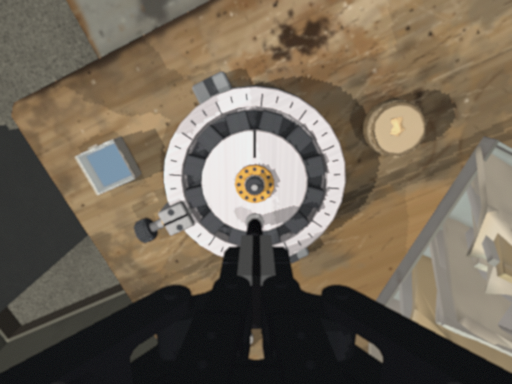

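View pics/side1.png

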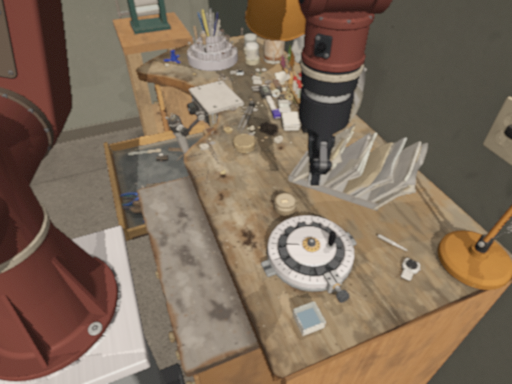

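```bash
python3 - <<'E'
from h import *
crop(load("pics/wrist1.npz"),"pics/wc.png",125,80,285,220,5)
E
```

```text
(no output)
```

View pics/wc.png

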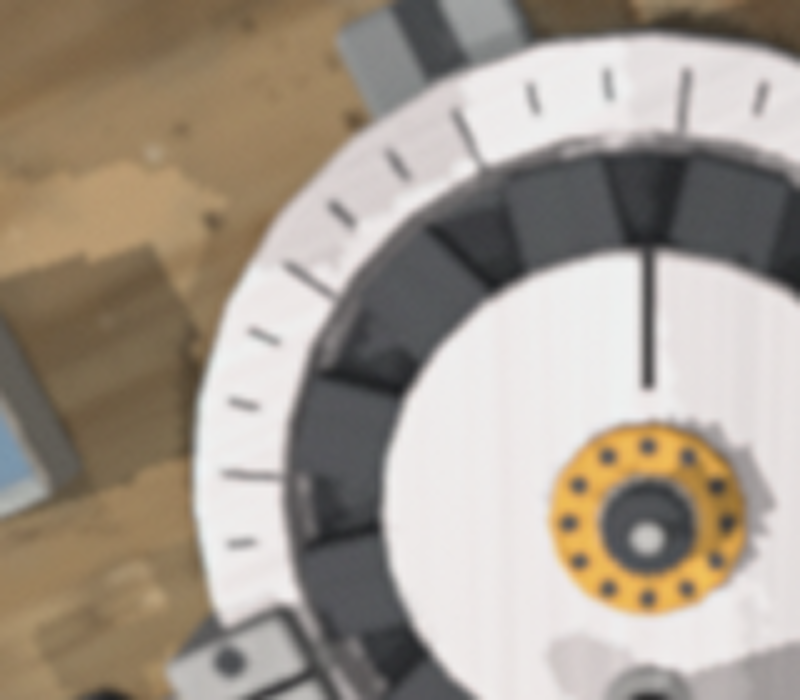

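```bash
python3 - <<'E'
from h import *
s=load("pics/wrist1.npz")
f=lambda x,y,z: pix2plane(s,125+(x+.5)/5-.5,80+(y+.5)/5-.5,z)
i0,i1=f(648,385,.0365),f(648,252,.0365);print("idx",i0,i1)
A=lambda v:np.degrees(np.arctan2(v[1],v[0]))
print(A(i1-i0),np.linalg.norm(i1-i0)); u=(i1-i0)/np.linalg.norm(i1-i0); c=i1-.0485*u; print("c from idx",c)
for a,b in [((690,68),(683,130)),((460,112),(483,165)),((285,265),(333,297)),((222,472),(285,477))]:
    p,q=f(*a,.03),f(*b,.03); print(A(p-q),A(p-c),np.linalg.norm(p-c))
# line fit center
M=[];B=[]
for a,b in [((690,68),(683,130)),((460,112),(483,165)),((285,265),(333,297)),((222,472),(285,477))]:
    p,q=f(*a,.03),f(*b,.03); d=(p-q)[:2];n=np.array([-d[1],d[0]])/np.linalg.norm(d);M.append(n);B.append(n@p[:2])
print(np.linalg.lstsq(np.array(M),np.array(B),rcond=None)[0])
print("brass", f(648,518,.04), "box",f(30,490,.022))
print("block", pix2plane(s,174,214,.039),"knob",pix2plane(s,146,230,.028))
E
```

```text
idx [ 0.47369067 -0.06591964  0.0365    ] [ 0.45199507 -0.05588095  0.0365    ]
155.16971656450596 0.023905528117305664
c from idx [ 0.49601152 -0.07624764  0.0365    ]
148.87846975061564 149.91403353517276 0.0803926928477262
177.7805141252582 179.90693370774704 0.07980686296541797
-149.3942202374129 -149.3423054575054 0.08020230206804552
-119.43787506510667 -119.5561263567811 0.08058237779636117
[ 0.49474335 -0.07796415]
brass [ 0.49551052 -0.075995    0.04      ] box [ 0.44494385 -0.18428576  0.022     ]
block [ 0.49145923 -0.15759769  0.039     ] knob [ 0.49731867 -0.1952823   0.028     ]
```

```bash
python3 - <<'E'
from h import *
move([0.5165,-0.1233,0.074],65.3); print(bot.get_state()["ee_pos"])
E
```

```text
shift cm [10.971 -3.7    4.97 ] turn [ 0.0037 -0.0007  0.0001] rows 2.630949603889953 0.02993689549050317
[ 0.48668266 -0.06904787  0.18373991]
```

Emit:
send_rows --rows '[[[0,-0.92,1.24,0,0,0],[0,-0.92,1.24,0,0,0],[0,-0.93,1.24,0,0,0],[0,-0.93,1.25,0.003,0,0],[2,0,0,0,0,0],[2,0,0,0,0,0],[2,0,0,0,0,0],[2,0,0,0,0,0],[1.5,0,0,0,0,0],[1,0,0,0,0,0],[0.4,0,0,0,0,0],[0,0,0,0,0,0]]]'

```text
time: 3.3
ee_pos: [0.5167, -0.1237, 0.0744]
orientation: [-3.025, 1.57, 2.827]
contact_force: [-0.2, 0.5, -0.3]
grip_width: 0.001
```

```bash
python3 - <<'E'
from h import *
st=bot.get_state();print(st["time"],st["ee_pos"],st["contact_force"])
for n in ["top","side","wrist"]:
    s=bot.snapshot(n); np.savez(f"pics/{n}2.npz",**s);cv2.imwrite(f"pics/{n}2.png",s["img"][:,:,::-1])
    if n=="side": crop(s,"pics/side2c.png",250,180,370,310,5)
move([0.5165,-0.1233,0.074],65.3)
E
```

```text
3.3 [ 0.51667045 -0.12366728  0.0744195 ] [-0.22779874  0.52875861 -0.28696505]
shift cm [ 0.19  -0.003 -0.115] turn [-0.0005  0.0016 -0.0001] rows 0.045568820428251756 0.013089328403417094
```

View pics/side2c.png

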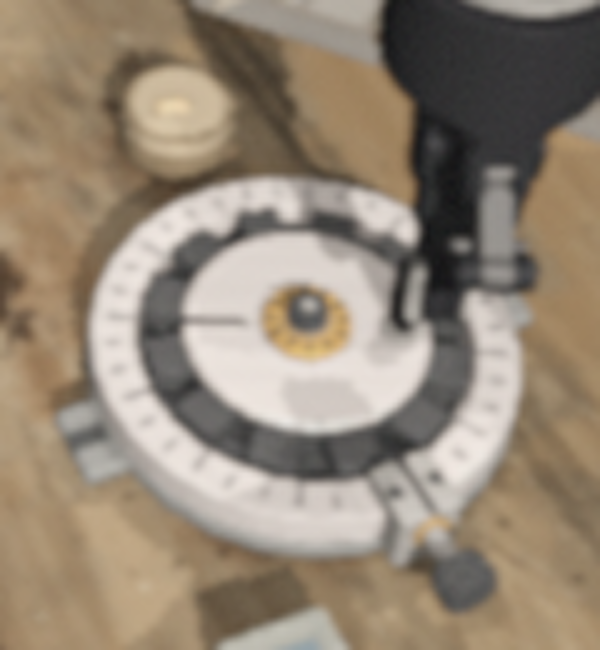

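View pics/wrist2.png

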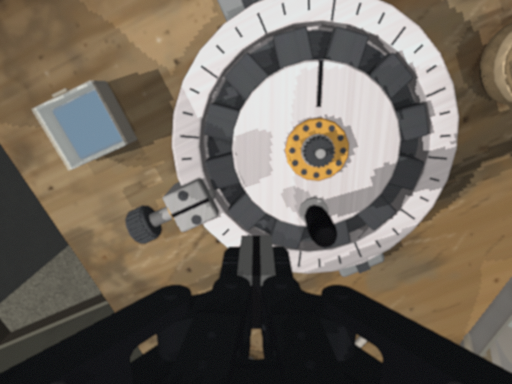

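```bash
python3 - <<'E'
from h import *
s=load("pics/wrist2.npz");p=np.array([0.5167,-0.1235,.0744]);R=toolR()
print(s["T"][:3,3])
for dx in (.017,):
  for dy in (-.0145,0,.0145):
    for dz in(-.011,.011): print(dy,dz,np.round(proj(s,p+R@[dx,dy,dz])))
print("handle top meas",pix2plane(s,319,238,.077), "idx",pix2plane(s,321,61,.0365),pix2plane(s,319,106,.0365))
c=np.array([.497,-.0748])
h=np.array([*(c+.038*np.array([np.cos(np.radians(-24.7)),np.sin(np.radians(-24.7))])),.077]);print("handle exp",h,proj(s,h))
crop(s,"pics/w2c.png",200,170,360,290,5)
E
```

```text
[ 0.45009996 -0.09336716  0.23502786]
-0.0145 -0.011 [231. 205.]
-0.0145 0.011 [231. 242.]
0 -0.011 [257. 205.]
0 0.011 [257. 242.]
0.0145 -0.011 [284. 205.]
0.0145 0.011 [283. 242.]
handle top meas [ 0.52946477 -0.09523783  0.077     ] idx [ 0.45286961 -0.05586117  0.0365    ] [ 0.47450392 -0.0656626   0.0365    ]
handle exp [ 0.53152331 -0.09067895  0.077     ] (np.float64(328.97270881433394), np.float64(237.92392351192052))
```

View pics/w2c.png

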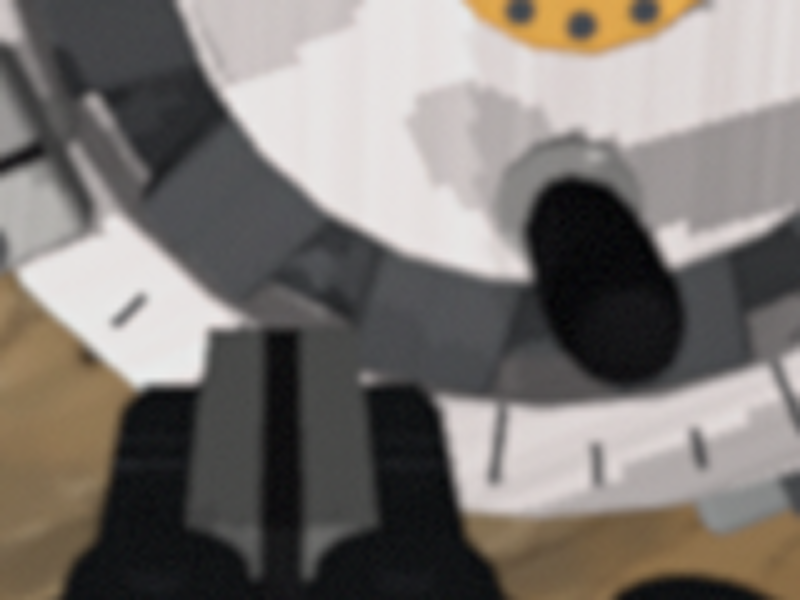

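```bash
python3 - <<'E'
from h import *
s=load("pics/wrist2.npz");p=np.array([0.5167,-0.1235,.0744]);R=toolR()
def pt(u,v):
    z=s["range_z"][v,u]; K=s["K"]; c=np.array([(u-K[0,2])/K[0,0]*z,-(v-K[1,2])/K[1,1]*z,-z]); return s["T"][:3,:3]@c+s["T"][:3,3]
for u,v in [(246,237),(246,240),(265,240),(246,250),(265,250),(246,265),(246,272),(228,250),(228,256),(285,250),(284,256),(325,230),(325,236),(325,240)]:
    q=pt(u,v); print(u,v,q.round(4),"tool mm",(R.T@(q-p)*1000).round(1))
E
```

```text
246 237 [ 0.505  -0.1235  0.0985] tool mm [-24.1  -4.9 -10.6]
246 240 [ 0.5048 -0.1233  0.102 ] tool mm [-27.6  -4.8 -10.8]
265 240 [ 0.5079 -0.1159  0.1026] tool mm [-28.2   3.2 -11.1]
246 250 [ 0.505  -0.1231  0.1112] tool mm [-36.8  -4.6 -10.7]
265 250 [ 0.508  -0.1162  0.1115] tool mm [-37.1   3.  -10.9]
246 265 [ 0.5052 -0.1229  0.1229] tool mm [-48.5  -4.2 -10.6]
246 272 [ 0.5048 -0.1225  0.1288] tool mm [-54.4  -4.1 -11.1]
228 250 [ 0.5059 -0.1323  0.1019] tool mm [-27.5 -12.6  -6.1]
228 256 [ 0.5054 -0.1315  0.1087] tool mm [-34.3 -12.   -6.8]
285 250 [ 0.515  -0.1099  0.1041] tool mm [-29.7  11.6  -7.2]
284 256 [ 0.5152 -0.1108  0.1084] tool mm [-34.   10.9  -6.7]
325 230 [ 0.5264 -0.0909  0.0775] tool mm [-3.1 33.7 -4.8]
325 236 [ 0.5301 -0.0921  0.0762] tool mm [-1.8 34.1 -1. ]
325 240 [ 0.5318 -0.0929  0.077 ] tool mm [-2.6 34.1  0.9]
```

```bash
python3 - <<'E'
from h import *
for n in("side2","top2"):
  s=load(f"pics/{n}.npz");K=s["K"]
  v,u=np.mgrid[0:384,0:512];z=s["range_z"]
  P=np.stack([(u-K[0,2])/K[0,0]*z,-(v-K[1,2])/K[1,1]*z,-z],-1)@s["T"][:3,:3].T+s["T"][:3,3]
  m=(np.hypot(P[...,0]-.5167,P[...,1]+.1235)<.022)&(P[...,2]>.045)&(z>0)
  Q=P[m];o=np.argsort(Q[:,2]);print(n,len(Q));
  if len(Q): print(Q[o][:25].round(3))
s=load("pics/side2.npz")
p=np.array([0.5167,-0.1235,.0574])
print(proj(s,p),proj(s,p+[0,0,.04]),proj(s,[.5315,-.0906,.077]))
crop(s,"pics/s3.png",310,210,365,250,14)
E
```

```text
side2 340
[[ 0.523 -0.134  0.094]
 [ 0.509 -0.126  0.094]
 [ 0.508 -0.125  0.095]
 [ 0.508 -0.128  0.095]
 [ 0.524 -0.135  0.097]
 [ 0.507 -0.122  0.097]
 [ 0.507 -0.122  0.099]
 [ 0.506 -0.126  0.099]
 [ 0.525 -0.134  0.099]
 [ 0.507 -0.132  0.1  ]
 [ 0.508 -0.127  0.1  ]
 [ 0.508 -0.13   0.1  ]
 [ 0.509 -0.118  0.1  ]
 [ 0.508 -0.12   0.1  ]
 [ 0.512 -0.134  0.1  ]
 [ 0.508 -0.133  0.1  ]
 [ 0.518 -0.137  0.101]
 [ 0.515 -0.136  0.101]
 [ 0.51  -0.134  0.101]
 [ 0.506 -0.126  0.101]
 [ 0.509 -0.117  0.101]
 [ 0.516 -0.137  0.101]
 [ 0.513 -0.136  0.101]
 [ 0.508 -0.13   0.102]
 [ 0.51  -0.116  0.102]]
top2 887
[[ 0.516 -0.111  0.095]
 [ 0.51  -0.114  0.096]
 [ 0.511 -0.11   0.097]
 [ 0.507 -0.118  0.099]
 [ 0.509 -0.116  0.099]
 [ 0.511 -0.112  0.099]
 [ 0.507 -0.12   0.1  ]
 [ 0.515 -0.111  0.101]
 [ 0.521 -0.107  0.101]
 [ 0.517 -0.107  0.101]
 [ 0.509 -0.117  0.101]
 [ 0.512 -0.111  0.103]
 [ 0.516 -0.111  0.103]
 [ 0.516 -0.108  0.105]
 [ 0.51  -0.112  0.105]
 [ 0.508 -0.119  0.105]
 [ 0.518 -0.106  0.106]
 [ 0.51  -0.114  0.106]
 [ 0.511 -0.111  0.11 ]
 [ 0.509 -0.115  0.111]
 [ 0.517 -0.107  0.111]
 [ 0.507 -0.119  0.111]
 [ 0.521 -0.107  0.112]
 [ 0.51  -0.113  0.113]
 [ 0.508 -0.116  0.116]]
(np.float64(332.9179709471171), np.float64(253.13206303447464)) (np.float64(336.0310395406618), np.float64(239.7113135395825)) (np.float64(332.14289262922273), np.float64(231.7423427224518))
```

View pics/s3.png

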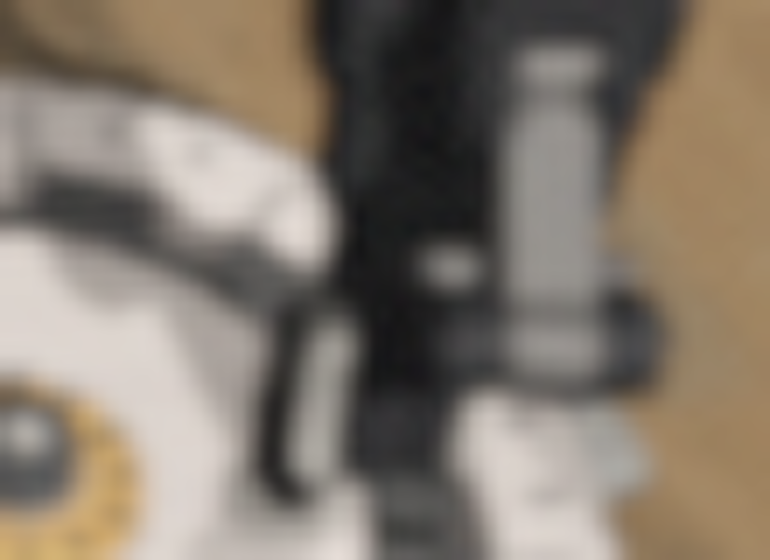

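```bash
python3 - <<'E'
from h import *
print(bot.get_state()["ee_pos"],bot.get_state()["grip_width"])
for n,p in(("side0",(.151,.502)),("side1",(.4873,-.0705)),("side2",(.5167,-.1235)),("top1",(.4873,-.0705))):
  s=load(f"pics/{n}.npz");K=s["K"]
  v,u=np.mgrid[0:384,0:512];z=s["range_z"]
  P=np.stack([(u-K[0,2])/K[0,0]*z,-(v-K[1,2])/K[1,1]*z,-z],-1)@s["T"][:3,:3].T+s["T"][:3,3]
  m=(np.hypot(P[...,0]-p[0],P[...,1]-p[1])<.06)&(P[...,2]>.09)&(z>0)
  Q=P[m];o=np.argsort(Q[:,2]);print(n,len(Q));
  print(Q[o][:8].round(3))
crop(load("pics/side1.npz"),"pics/s1c.png",270,90,390,210,5)
E
```

```text
[ 0.51755168 -0.12375585  0.075902  ] -0.0012105745049005505
side0 1331
[[0.17  0.545 0.244]
 [0.161 0.547 0.245]
 [0.138 0.459 0.245]
 [0.165 0.544 0.245]
 [0.159 0.546 0.245]
 [0.156 0.546 0.245]
 [0.136 0.458 0.245]
 [0.13  0.46  0.246]]
side1 9267
[[ 0.482 -0.074  0.201]
 [ 0.48  -0.074  0.201]
 [ 0.483 -0.075  0.201]
 [ 0.478 -0.074  0.201]
 [ 0.491 -0.079  0.202]
 [ 0.489 -0.078  0.202]
 [ 0.486 -0.077  0.202]
 [ 0.487 -0.078  0.202]]
side2 15556
[[ 0.523 -0.134  0.094]
 [ 0.509 -0.126  0.094]
 [ 0.508 -0.125  0.095]
 [ 0.508 -0.128  0.095]
 [ 0.524 -0.135  0.097]
 [ 0.507 -0.122  0.097]
 [ 0.507 -0.122  0.099]
 [ 0.506 -0.126  0.099]]
top1 11662
[[ 0.483 -0.058  0.201]
 [ 0.481 -0.06   0.202]
 [ 0.486 -0.059  0.208]
 [ 0.488 -0.055  0.208]
 [ 0.48  -0.06   0.209]
 [ 0.482 -0.058  0.21 ]
 [ 0.487 -0.056  0.212]
 [ 0.489 -0.052  0.212]]
```

View pics/s1c.png

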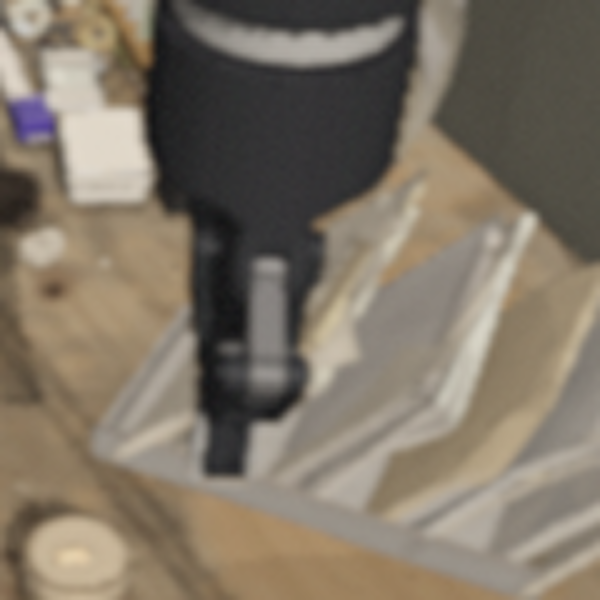

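Emit:
send_rows --rows '[[[0.7,0,-0.1,0,0,0],[0.7,0,0,0,0,0],[0.5,0,0,0,0,0],[0,0,0,0,0,0],[0,0,0,0,0,0]]]'

```text
time: 3.87
ee_pos: [0.5154, -0.1227, 0.0556]
orientation: [-3.102, 1.57, 2.749]
contact_force: [0.2, -0.2, -0.4]
grip_width: -0.002
```

```bash
python3 - <<'E'
from h import *
st=bot.get_state();print(st["time"],st["ee_pos"],st["contact_force"])
for n in ["side","wrist"]:
    s=bot.snapshot(n); np.savez(f"pics/{n}3.npz",**s);cv2.imwrite(f"pics/{n}3.png",s["img"][:,:,::-1])
    crop(s,f"pics/{n}3c.png",*((290,190,390,270) if n=="side" else (180,150,340,270)),5+2*(n=="side"))
    K=s["K"]
    v,u=np.mgrid[0:384,0:512];z=s["range_z"]
    P=np.stack([(u-K[0,2])/K[0,0]*z,-(v-K[1,2])/K[1,1]*z,-z],-1)@s["T"][:3,:3].T+s["T"][:3,3]
    m=(np.hypot(P[...,0]-.5167,P[...,1]+.1235)<.016)&(P[...,2]>.042)&(z>0)
    Q=P[m];o=np.argsort(Q[:,2]);print(n,len(Q));print(Q[o][:8].round(3))
E
```

```text
3.8667 [ 0.51544019 -0.12269177  0.05556575] [ 0.16015237 -0.1569868  -0.39521231]
side 123
[[ 0.505 -0.125  0.075]
 [ 0.506 -0.126  0.075]
 [ 0.507 -0.127  0.076]
 [ 0.522 -0.134  0.077]
 [ 0.506 -0.125  0.078]
 [ 0.504 -0.126  0.079]
 [ 0.522 -0.133  0.079]
 [ 0.504 -0.124  0.08 ]]
wrist 6596
[[ 0.503 -0.124  0.076]
 [ 0.507 -0.114  0.076]
 [ 0.504 -0.121  0.076]
 [ 0.508 -0.113  0.077]
 [ 0.504 -0.121  0.077]
 [ 0.507 -0.114  0.077]
 [ 0.506 -0.117  0.077]
 [ 0.504 -0.12   0.077]]
```

View pics/side3c.png

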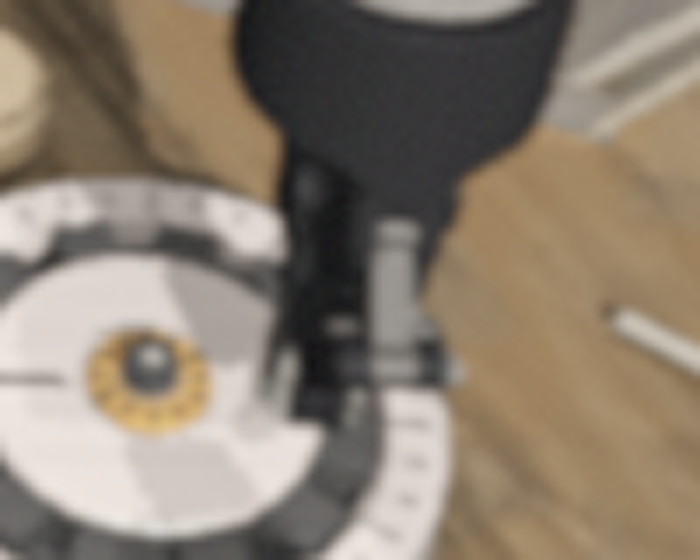

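View pics/wrist3c.png

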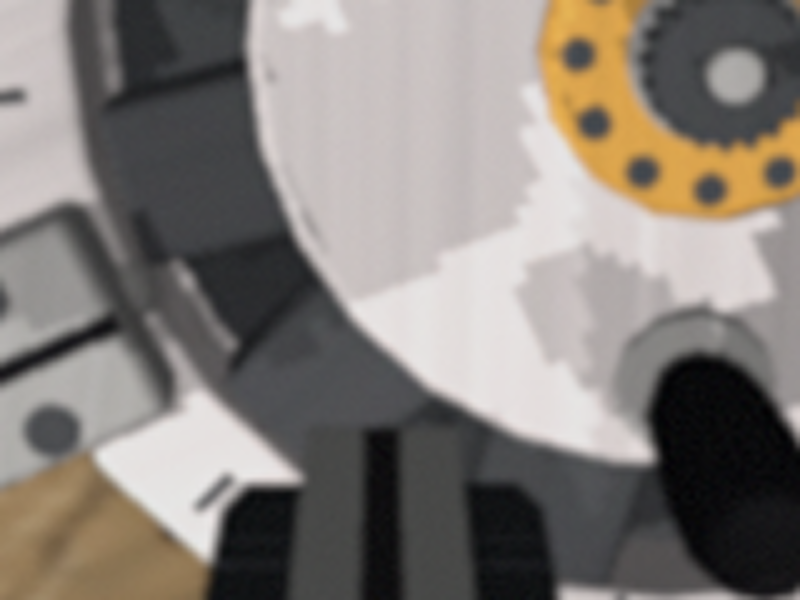

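Emit:
send_rows --rows '[[[0.7,0,0.1,0,0,0],[0.7,0,0,0,0,0],[0.5,0,0,0,0,0],[0,0,0,0,0,0],[0,0.4,0,0,0,0],[0,0.4,0,0,0,0],[0,0.2,0,0,0,0],[0,0.2,0,0,0,0],[0,0,0,0,0,0],[0,0,0,0,0,0]]]'

```text
time: 4.8
ee_pos: [0.5219, -0.1123, 0.0372]
orientation: [0.007, 1.571, -0.425]
contact_force: [-0.2, -1.4, -0.2]
grip_width: 0.001
```

```bash
python3 - <<'E'
from h import *
st=bot.get_state();print(st["time"],st["ee_pos"],st["contact_force"])
for n in ["side","wrist"]:
    s=bot.snapshot(n); np.savez(f"pics/{n}4.npz",**s)
    crop(s,f"pics/{n}4c.png",*((290,190,390,270) if n=="side" else (180,150,340,270)),5+2*(n=="side"))
E
```

```text
4.8 [ 0.52192316 -0.11225578  0.03715706] [-0.17763565 -1.42512471 -0.18168562]
```

View pics/side4c.png

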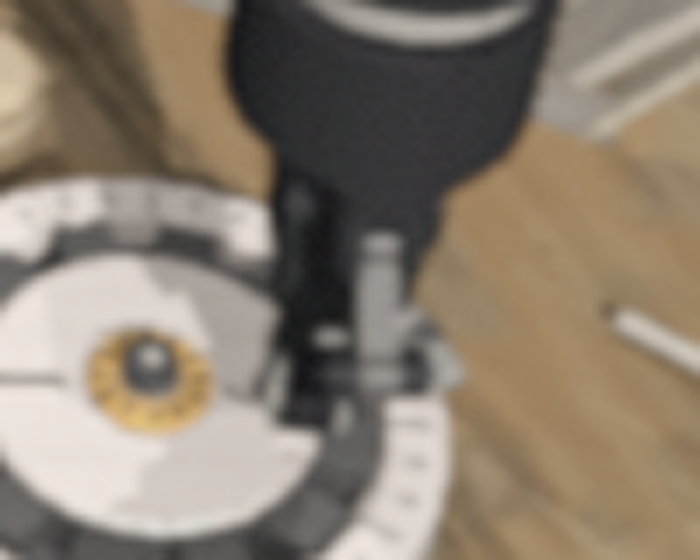

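View pics/wrist4c.png

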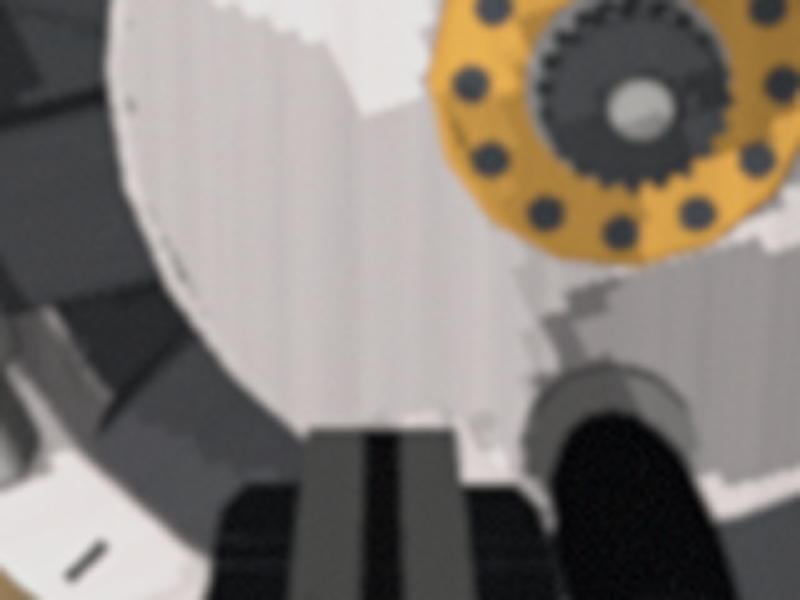

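Emit:
send_rows --rows '[[[0,0.27,0.13,-0.07,0,0],[0,0.27,0.13,-0.07,0,0],[0,0.27,0.13,-0.07,0,0],[0,0.27,0.13,-0.07,0,0],[0,0,0,0,0,0]]]'

```text
time: 5.32
ee_pos: [0.5305, -0.104, 0.0371]
orientation: [-0.606, 1.57, -0.755]
contact_force: [0.6, -1.1, 0.0]
grip_width: 0.0
```

```bash
cat > look.py <<'E'
from h import *
import sys
t=sys.argv[1]
st=bot.get_state();print(st["time"],st["ee_pos"],st["contact_force"],np.degrees(np.arctan2(*toolR(st)[1::-1,1])))
s=bot.snapshot("wrist"); np.savez(f"pics/w_{t}.npz",**s); cv2.imwrite(f"pics/w_{t}.png",s["img"][:,:,::-1])
E
python3 look.py a1
```

```text
5.3167 [ 0.53049684 -0.10401658  0.03708037] [ 0.59695789 -1.11542683  0.03904196] 81.47610084278769
```

View pics/w_a1.png

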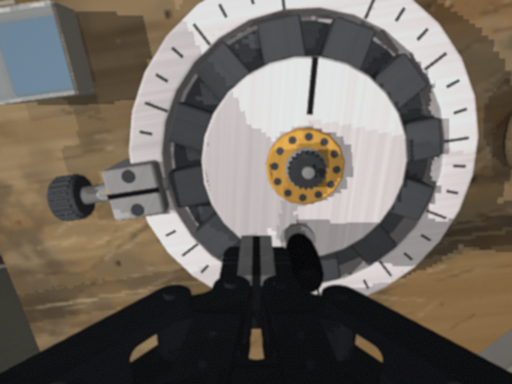

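Emit:
send_rows --rows '[[[0,0.27,0.13,-0.07,0,0],[0,0.27,0.13,-0.07,0,0],[0,0.27,0.13,-0.07,0,0],[0,0.27,0.13,-0.07,0,0],[0,0.27,0.13,-0.07,0,0],[0,0.27,0.13,-0.07,0,0],[0,0.27,0.13,-0.07,0,0],[0,0.27,0.13,-0.07,0,0],[0,0.27,0.13,-0.07,0,0],[0,0.27,0.13,-0.07,0,0],[0,0,0,0,0,0]]]'

```text
time: 6.28
ee_pos: [0.539, -0.0757, 0.0373]
orientation: [-0.654, 1.569, -0.105]
contact_force: [2.3, -1.6, 0.4]
grip_width: -0.0
```

```bash
python3 look.py a2
```

```text
6.2833 [ 0.5390201  -0.0756688   0.03730971] [ 2.31778842 -1.62928333  0.40295487] 121.45940723673596
```

View pics/w_a2.png

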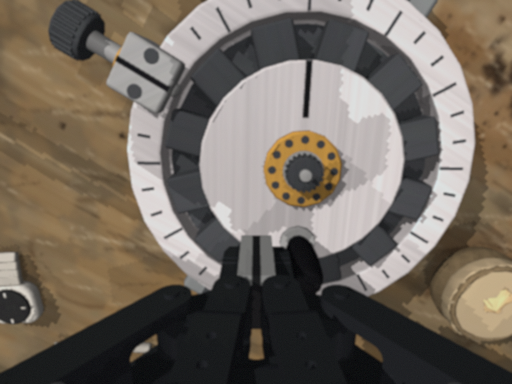

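```bash
cat > ang.py <<'E'
from h import *
import sys
s=load(f"pics/w_{sys.argv[1]}.npz"); a=list(map(float,sys.argv[2:]))
p=[pix2plane(s,a[i],a[i+1],.0365 if i<4 else .039) for i in range(0,len(a),2)]
A=lambda v:np.degrees(np.arctan2(v[1],v[0]))
print("idx",A(p[1]-p[0])%360,np.linalg.norm(p[1]-p[0]),p[1]+(p[0]-p[1])/np.linalg.norm(p[0]-p[1])*.0485)
if len(p)>2: print("blk",A(p[3]-p[2])%360,np.linalg.norm(p[3]-p[2]))
E
python3 ang.py a2 306 116 308.5 61 169 90 120 60
python3 ang.py a1 310 114 315 57 158 190 108 197
```

```text
idx 211.14796158115314 0.023611829761603982 [ 0.49614054 -0.07518374  0.0365    ]
blk 269.8377943650196 0.02370685824903869
idx 168.87888326581725 0.024350678131178447 [ 0.49654303 -0.0755927   0.0365    ]
blk 269.6429837487341 0.024657827552636177
```

Emit:
send_rows --rows '[[[0,0.27,0.13,-0.07,0,0],[0,0.27,0.13,-0.07,0,0],[0,0.27,0.13,-0.07,0,0],[0,0.27,0.13,-0.07,0,0],[0,0.27,0.13,-0.07,0,0],[0,0.27,0.13,-0.07,0,0],[0,0.27,0.13,-0.07,0,0],[0,0.27,0.13,-0.07,0,0],[0,0.27,0.13,-0.07,0,0],[0,0.27,0.13,-0.07,0,0],[0,0,0,0,0,0]]]'

```text
time: 7.25
ee_pos: [0.5264, -0.0485, 0.0371]
orientation: [-0.032, 1.57, 1.216]
contact_force: [1.8, 0.4, 0.2]
grip_width: -0.002
```

```bash
python3 look.py a3
```

```text
7.25 [ 0.52644558 -0.04852876  0.03711779] [1.80820984 0.38727432 0.21948535] 161.49880768786994
```

View pics/w_a3.png

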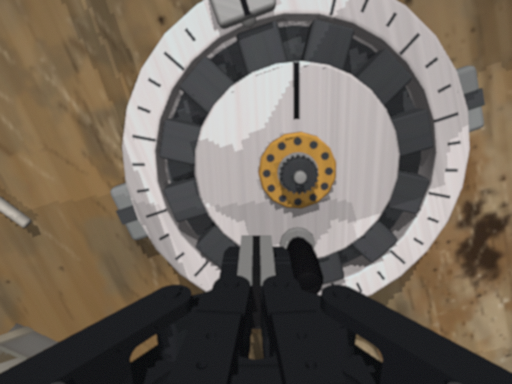

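```bash
python3 ang.py a3 297 118 297 62
```

```text
idx 253.40673916079126 0.02409641946305391 [ 0.49604935 -0.07605057  0.0365    ]
```

Emit:
send_rows --rows '[[[0,0.26,0.12,-0.066,0,0],[0,0.26,0.12,-0.066,0,0],[0,0.26,0.12,-0.066,0,0],[0,0.26,0.12,-0.066,0,0],[0,0,0,0,0,0],[0,0,0,0,0,0]]]'

```text
time: 7.8
ee_pos: [0.5172, -0.042, 0.0369]
orientation: [1.674, 1.57, -3.102]
contact_force: [0.4, 0.3, -0.0]
grip_width: -0.002
```

```bash
python3 look.py a4; python3 - <<'E'
from h import *
crop(load("pics/w_a4.npz"),"pics/w_a4c.png",210,0,370,130,5)
E
```

```text
7.8 [ 0.5172158  -0.04202695  0.03693836] [ 0.39714644  0.3378737  -0.04074021] 176.34954921563798
```

View pics/w_a4c.png

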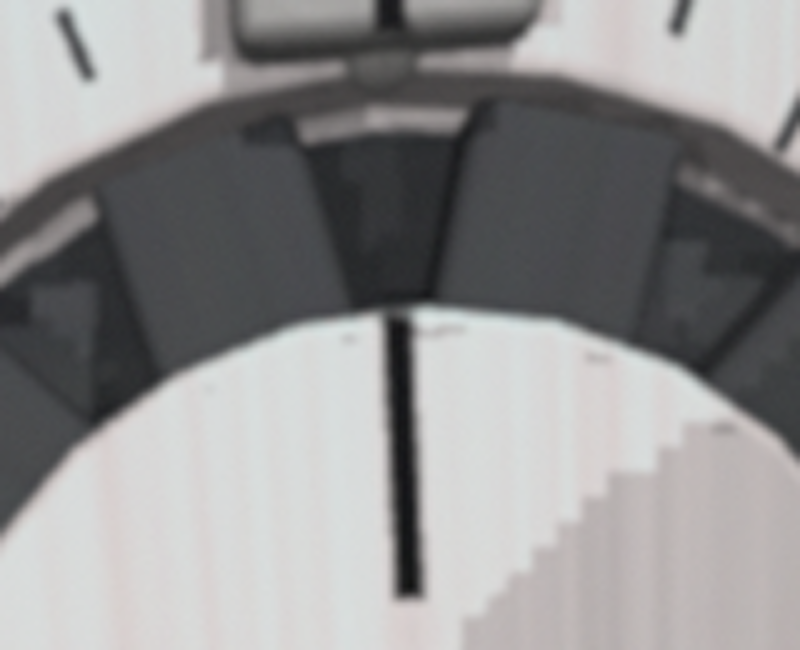

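```bash
python3 - <<'E'
from h import *
s=load("pics/w_a4.npz")
f=lambda x,y,z: pix2plane(s,210+(x+.5)/5-.5,(y+.5)/5-.5,z)
A=lambda v:np.degrees(np.arctan2(v[1],v[0]))%360
i0,i1=f(408,597,.0365),f(397,316,.0365);b=f(390,27,.039)
u=(i1-i0)/np.linalg.norm(i1-i0);c=i1-.0485*u
print(A(u),c,A(b-c),np.linalg.norm(b-c))
print(A(b-np.array([.4961,-.0757,0])),A(i1-np.array([.4961,-.0757,0])))
move([c[0]+.045,c[1]+.036,.037],176.3)
E
```

```text
270.25395409637053 [ 0.49656133 -0.07611625  0.0365    ] 270.1612204299498 0.07081324459126945
270.5315796123292 270.79210590609546
shift cm [-0.011 -2.417  0.347] turn [ 0.0012 -0.0001 -0.0007] rows 0.5795500636849342 0.011248970738798117
```

Emit:
send_rows --rows '[[[0,-0.5,0,0,0,0],[0,-1,0,0,0,0],[0,-1,0,0,0,0],[-2,0,0,0,0,0],[-2,0,0,0,0,0],[-2,0,0,0,0,0],[-1,0,0,-0.065,0,0],[0,0,0,0,0,0],[0,0,0,0,0,0]]]'

```text
time: 8.6
ee_pos: [0.5428, -0.0435, 0.107]
orientation: [-1.987, 1.57, -0.413]
contact_force: [-0.1, 0.5, -0.3]
grip_width: -0.002
```

```bash
python3 look.py b1; python3 - <<'E'
from h import *
move([.4965,-.2275,.09],180)
s=bot.snapshot("top");np.savez("pics/top5.npz",**s);crop(s,"pics/top5c.png",270,120,400,220,6)
E
```

```text
8.6 [ 0.54284456 -0.04349663  0.10700876] [-0.09342315  0.48407935 -0.31020888] -179.80696016214557
shift cm [  1.632   4.638 -18.397] turn [ 0.0034  0.0001 -0.0008] rows 4.411832751421375 0.02809254661024782
```

View pics/w_b1.png

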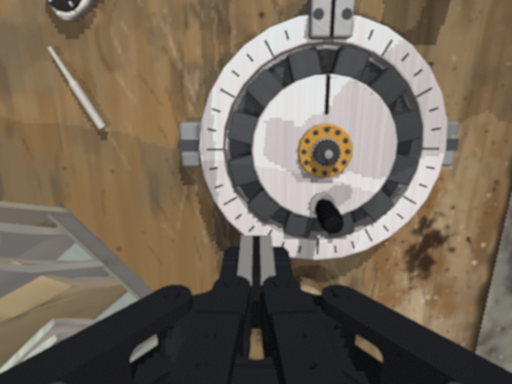

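```bash
python3 - <<'E'
from h import *
crop(load("pics/w_b1.npz"),"pics/w_b1c.png",270,0,390,120,6)
E
```

```text
(no output)
```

View pics/w_b1c.png

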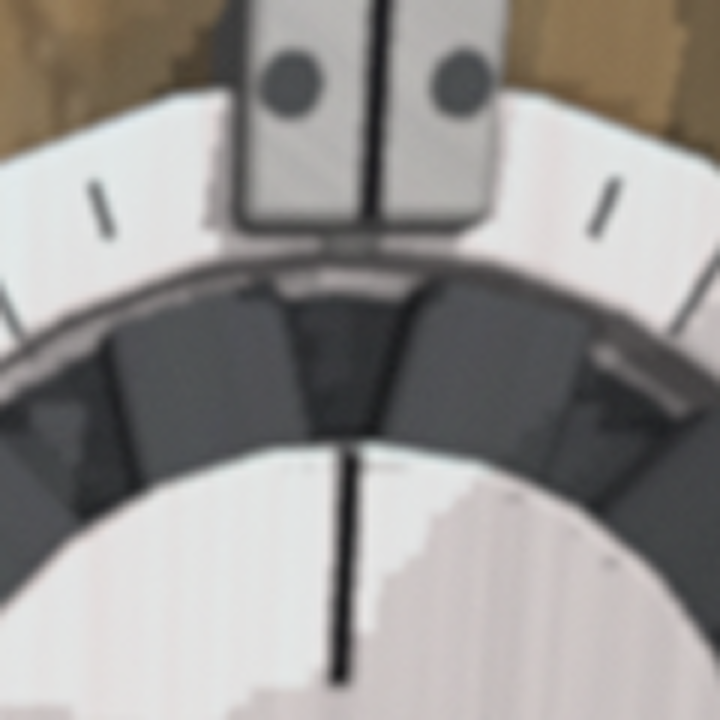

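Emit:
send_rows --rows '[[[0,0.58,-2.3,0,0,0],[0,0.58,-2.3,0,0,0],[0.2,0.58,-2.3,0,0,0],[0.2,0.58,-2.3,0,0,0],[0.3,0.58,-2.3,0,0,0],[0.3,0.58,-2.3,0,0,0],[0.3,0.58,-2.3,0,0,0],[0.3,0.58,-2.3,0,0,0],[0,0,0,0,0,0],[0,0,0,0,0,0],[0,0,0,0,0,0]]]'

```text
time: 9.62
ee_pos: [0.4968, -0.227, 0.0902]
orientation: [0.837, 1.569, 2.413]
contact_force: [-0.1, -0.7, 0.6]
grip_width: -0.001
```

```bash
python3 look.py b2; python3 - <<'E'
from h import *
move([.4965,-.2275,-.001],180)
E
```

```text
9.6167 [ 0.49676475 -0.22698479  0.09020245] [-0.07242743 -0.67227852  0.62363682] -179.7060018980915
shift cm [ 9.144  0.041 -0.086] turn [ 0.0061  0.0009 -0.001 ] rows 2.192817472219933 0.04993019457535591
```

View pics/w_b2.png

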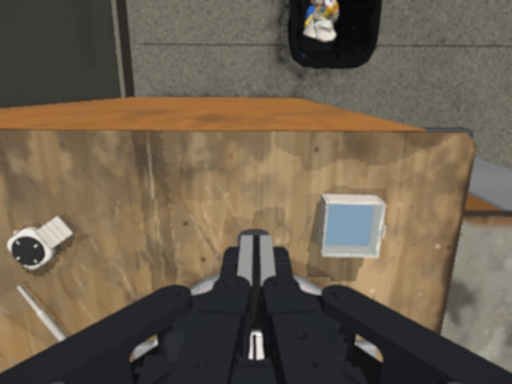

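Emit:
send_rows --rows '[[[1.5,0,0,0,0,0],[1.5,0,0,0,0,0],[1.5,0,0,0,0,0],[1,0,0,0,0,0],[0.5,0,0,0,0,0],[0,0,0,0,0,0],[0,0,0,0,0,0]]]'

```text
time: 10.25
ee_pos: [0.4975, -0.2274, 0.0312]
orientation: [-0.884, 1.571, 0.693]
contact_force: [0.4, 0.0, 0.3]
grip_width: -0.003
```

```bash
python3 look.py b3; python3 - <<'E'
from h import *
st=bot.get_state()
s=bot.snapshot("side");np.savez("pics/side6.npz",**s);crop(s,"pics/side6c.png",290,210,390,310,6)
K=s["K"];v,u=np.mgrid[0:384,0:512];z=s["range_z"]
P=np.stack([(u-K[0,2])/K[0,0]*z,-(v-K[1,2])/K[1,1]*z,-z],-1)@s["T"][:3,:3].T+s["T"][:3,3]
m=(np.hypot(P[...,0]-st["ee_pos"][0],P[...,1]-st["ee_pos"][1])<.016)&(P[...,2]>.01)&(z>0)
Q=P[m];o=np.argsort(Q[:,2]);print(Q[o][:10].round(3))
m=(abs(P[...,0]-.4965)<.014)&(P[...,1]<-.18)&(P[...,1]>-.215)&(P[...,2]>.01)&(P[...,2]<.042)
Q=P[m];print("knob",Q.min(0),Q.max(0),len(Q))
E
```

```text
10.25 [ 0.49747263 -0.22735817  0.03124144] [0.42112703 0.00909065 0.29842361] -179.61075279193184
[[ 0.492 -0.237  0.05 ]
 [ 0.492 -0.235  0.051]
 [ 0.492 -0.234  0.052]
 [ 0.492 -0.237  0.053]
 [ 0.496 -0.24   0.055]
 [ 0.5   -0.239  0.055]
 [ 0.494 -0.239  0.055]
 [ 0.492 -0.236  0.055]
 [ 0.489 -0.235  0.056]
 [ 0.504 -0.24   0.056]]
knob [ 0.48710486 -0.20323107  0.01878453] [ 0.49711819 -0.19783672  0.03287764] 12
```

View pics/side6c.png

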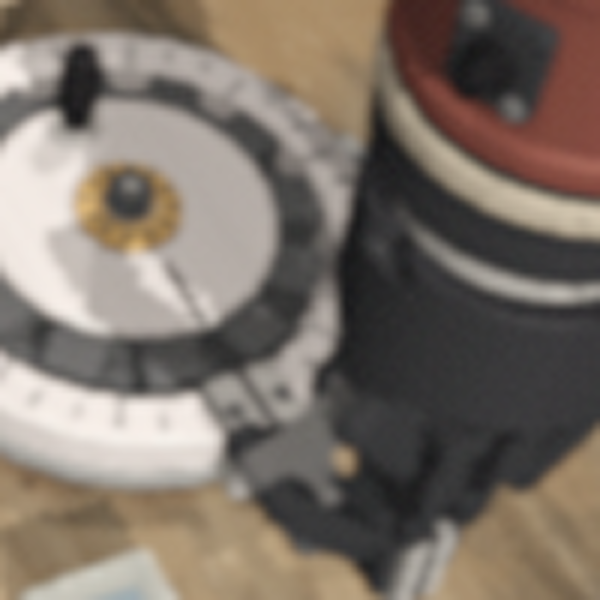

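Emit:
send_rows --rows '[[[1,0,0,0,0,0],[1,0,0,0,0,0],[0.8,0,0,0,0,0],[0.4,0,0,0,0,0],[0,0,0,0,0,0],[0,0,0.4,0,0,0],[0,0,0.4,0,0,0],[0,0,0.2,0,0,0],[0,0,0.1,0,0,0],[0,0,0.1,0,0,0],[0,0,0,0,0,0]]]'

```text
time: 11.27
ee_pos: [0.4974, -0.2154, -0.0007]
orientation: [-2.033, 1.57, -0.456]
contact_force: [-0.3, -0.3, 0.5]
grip_width: -0.006
```

```bash
python3 look.py b4
```

```text
11.2667 [ 0.49739349 -0.2154422  -0.00073333] [-0.25052686 -0.27964383  0.54761934] -179.6152767211248
```

View pics/w_b4.png

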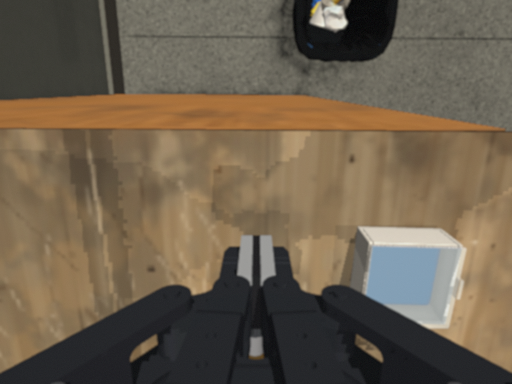

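Emit:
send_rows --rows '[[[0,0,0.12,0,0,0],[0,0,0.12,0,0,0],[0,0,0.12,0,0,0],[0,0,0.12,0,0,0],[0,0,0.12,0,0,0],[0,0,0.1,0,0,0],[0,0,0,0,0,0]]]'

```text
time: 11.9
ee_pos: [0.4972, -0.2085, -0.001]
orientation: [-2.117, 1.571, -0.54]
contact_force: [-0.4, -0.8, 0.9]
grip_width: 0.001
```

Emit:
send_rows --rows '[[[0,0,0.12,0,0,0],[0,0,0.12,0,0,0],[0,0,0.12,0,0,0],[0,0,0.12,0,0,0],[0,0,0,0,0,0]]]'

```text
time: 12.32
ee_pos: [0.4971, -0.2035, -0.001]
orientation: [-0.088, 1.571, 1.489]
contact_force: [0.5, -0.7, 1.1]
grip_width: 0.003
```

```bash
python3 - <<'E'
from h import *
s=bot.snapshot("side");np.savez("pics/side7.npz",**s);crop(s,"pics/side7c.png",290,210,390,310,6)
s=bot.snapshot("top");np.savez("pics/top7.npz",**s);crop(s,"pics/top7c.png",290,120,420,220,6)
print(bot.get_state()["contact_force"])
E
```

```text
[-0.44952141 -0.19747418  0.04933585]
```

View pics/side7c.png

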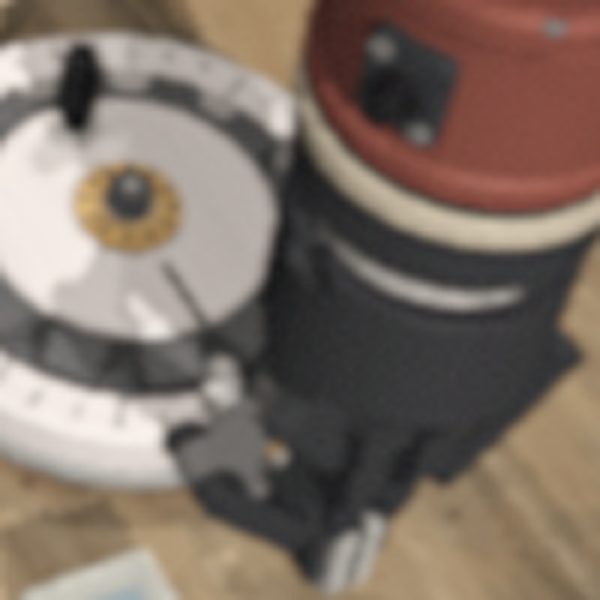

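View pics/top7c.png

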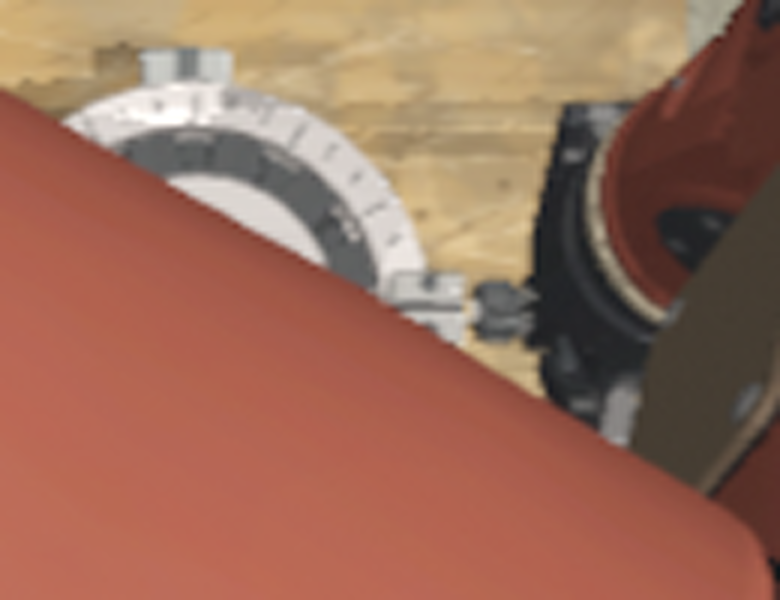

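Emit:
send_rows --rows '[[[0,0,0.12,0,0,0],[0,0,0.12,0,0,0],[0,0,0.1,0,0,0],[0,0,0.06,0,0,0],[0,0,0,0,0,0]]]'

```text
time: 12.83
ee_pos: [0.4971, -0.1996, -0.001]
orientation: [0.106, 1.571, 1.683]
contact_force: [-0.5, -1.9, 0.6]
grip_width: 0.003
```

Emit:
send_rows --rows '[[[0,0,0.06,0,0,0],[0,0,0.06,0,0,0],[0,0,0,0,0,0]]]'

```text
time: 13.08
ee_pos: [0.4971, -0.1985, -0.001]
orientation: [0.216, 1.571, 1.793]
contact_force: [-0.3, -1.1, -0.1]
grip_width: 0.001
```

Emit:
send_rows --rows '[[[0,0,0.06,0,0,0],[0,0,0.06,0,0,0],[0,0,0,0,0,0]]]'

```text
time: 13.33
ee_pos: [0.4971, -0.1973, -0.001]
orientation: [0.139, 1.571, 1.717]
contact_force: [-0.5, -1.3, 0.4]
grip_width: 0.003
```

Emit:
send_rows --rows '[[[0,0,0.06,0,0,0],[0,0,0,0,0,0]]]'

```text
time: 13.5
ee_pos: [0.4971, -0.1968, -0.001]
orientation: [-2.917, 1.571, -1.34]
contact_force: [0.1, -1.9, 0.4]
grip_width: -0.003
```

```bash
python3 - <<'E'
from h import *
s=bot.snapshot("top");np.savez("pics/top8.npz",**s);crop(s,"pics/top8c.png",340,150,400,190,13)
crop(load("pics/top7.npz"),"pics/top7d.png",340,150,400,190,13)
E
```

```text
(no output)
```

View pics/top8c.png

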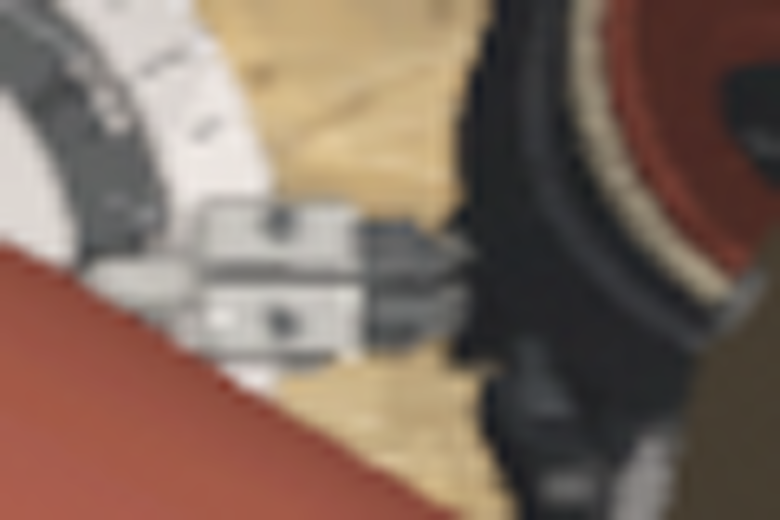

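Emit:
send_rows --rows '[[[0,0,0.05,0,0,0],[0,0,0.05,0,0,0],[0,0,0,0,0,0]]]'

```text
time: 13.8
ee_pos: [0.4971, -0.1968, -0.0009]
orientation: [3.098, 1.569, -1.609]
contact_force: [-0.9, -5.4, -1.0]
grip_width: -0.004
```

Emit:
send_rows --rows '[[[0,0,-0.3,0,0,0],[0,0,-1,0,0,0],[0,0,-1.2,0,0,0],[0,0,-0.5,0,0,0],[-2,0,0,0,0,0],[-3,0,0,0,0,0],[-3,0,0,0,0,0],[-3,0,0,0,0,0],[-2,0,0,0,0,0],[0,0,0,0,0,0]]]'

```text
time: 14.63
ee_pos: [0.4996, -0.2278, 0.1334]
orientation: [-2.094, 1.564, -0.518]
contact_force: [0.4, 0.0, 0.3]
grip_width: -0.002
```

Emit:
send_rows --rows '[[[0,3,2.5,0,0,0],[0,3,2.5,0,0,0],[0,3,2.5,0,0,0],[0,3,2.5,0,0,0],[0,2.5,2.5,0,0,0],[0,0,2.5,0,0,0],[0,0,2.5,0,0,0],[0,0,2.5,0,0,0],[0,0,2.5,0,0,0],[0,0,2,0,0,0],[0,0,0,0,0,0],[0,0,0,0,0,0]]]'

```text
time: 15.63
ee_pos: [0.3505, 0.0187, 0.1287]
orientation: [1.358, 1.57, 2.937]
contact_force: [0.4, 0.3, -0.2]
grip_width: -0.0
```

```bash
python3 look.py c1; python3 - <<'E'
from h import *
s=bot.snapshot("top");np.savez("pics/top9.npz",**s);crop(s,"pics/top9c.png",270,120,400,220,6)
s=bot.snapshot("side");np.savez("pics/side9.npz",**s);crop(s,"pics/side9c.png",250,180,370,345,4)
E
```

```text
15.6333 [0.35052142 0.0186726  0.1286966 ] [ 0.40311699  0.32600152 -0.22664599] -179.51029410904357
```

View pics/top9c.png

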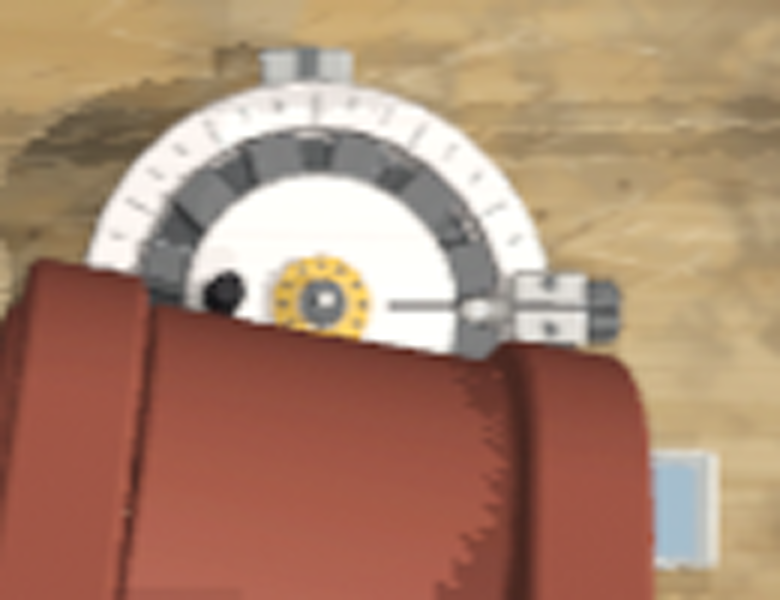

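View pics/side9c.png

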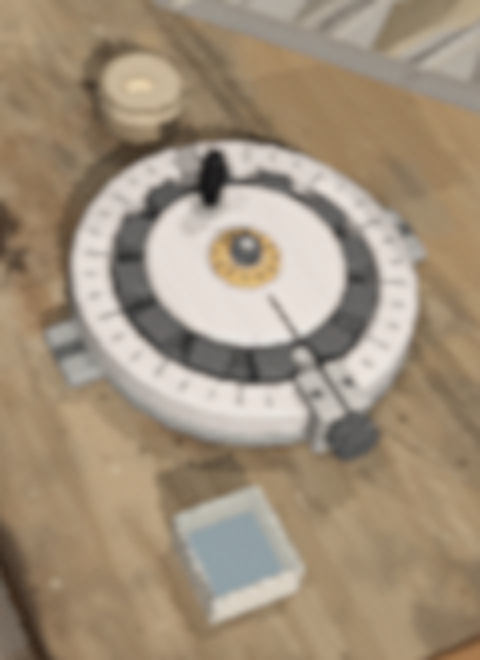

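```bash
python3 -c "
from cell import bot
print(bot.hand_in()); print(bot.get_state()['time'])"
```

```text
the job is handed in; nothing more can be done
None
the job is handed in; nothing more can be done
```

The dividing table is set and locked at the index line, and I handed the job in at about 16 s; no verdict was reported.

**Turning the dial:** I pushed the handle about 115° counter-clockwise with the shut fingertips, at no more than about 3 N. With the plunger still out, the wrist camera put the index line within about 1° of the block's line.

**Pushing the plunger:** I then pushed the knob straight in until it met a rigid stop at about 5 N.

**Last pictures, before handing in:**
- The knob lies against the block and has travelled about 15.6 mm of its 16 mm.
- The plunger sits in the notch at the index line, and the two lines are in line.
- The table, the stone box and the flux pot look unmoved.
- I did not look at the brass tin or the tweezers again, but the fingers worked well away from them.
- The arm is clear of the table.

**One disagreement with the description:** all three cameras showed the shut fingertips about 18 to 20 mm behind the reported TCP, where the description puts them 17 mm ahead of it. I went by the cameras for every working height. The pictures and the contact forces agreed with that.

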